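# Slide the carrier tray to its spot and lay the paper rocket in it

### The job

First slide the red carrier tray along the bench, without lifting it, until it lies squarely inside the yellow tape outline. Then take the finished model rocket from its drying stand, reaching in at a slant under the clear dust cover, and lay it down centred in the tray's two black V saddles. The rocket is a thin paper tube: grip it with no more than 25 N, set it down softly rather than pressing or dropping it, and leave the other things on the bench where they are.

Things in the scene. Friction and masses are not known exactly. Their poses are not given: they have to be found in the camera images.
- rocket: loose model rocket: white paper tube 34 mm in diameter, 230 mm long, yellow tail, orange nose cone; about 80 g. Origin on its axis at mid-length, y axis along it to the nose (tube y = -115 to 70 mm, then cone). Starts level in the stand's saddles, free all round between them. More than 30 N of grip by each finger crushes it; so does over 15 N against the tray, or a fall of over 10 mm
- stand: fixed plywood drying stand. Origin under the middle of its base (180 x 260 x 12 mm); x axis from its open front to its back, y along the rocket. Dark V saddles 12 mm wide at y = -55 and +55 mm hold the rocket's axis at x = -50 mm, 100 mm above the bench; their arms end just below that height. Two posts 18 mm square at x = 80, y = -120 and +120 mm carry the dust cover
- cover_edge (a point): middle of the front lower edge (blue strip) of the stand's clear dust cover (12 mm thick there), 260 mm above the bench and 16 mm in front of the rocket's axis; axes as the stand's. From here the cover runs 156 mm back and 130 mm to either side, so it hides the rocket from straight above: come from the front, below the edge, tool tilted about 40 degrees
- tray: loose red open tray, 140 (x) x 270 (y) mm, walls 30 mm high, 5 mm thick, floor 5 mm, about 450 g. Origin under its middle, x and y along its sides. Two black V saddles, 12 mm wide, with 45 degree arms, stand in it at y = -55 and +55 mm, tops 51 mm above the bench; they hold the rocket along the tray's y axis, nose to either end
- tray_seat (a point): point in the tray where the rocket's origin should come to rest: midway between the saddles, 55 mm above the tray's underside. Axes as the tray's.
- outline: yellow tape rectangle flat on the bench, the tray's target. Origin at its centre, x and y along its sides; free area inside 176 (x) x 306 (y) mm, tape 15 mm wide, so the tray has 18 mm to spare all round with its y axis along the outline's y (either way round)
- glue: bystander: white glue bottle with orange cap, 44 mm diameter, 110 mm high; origin under its middle
- tape: bystander: yellow roll of tape lying flat, 72 mm diameter, 24 mm high; origin under its middle
- sander: bystander: cork sanding block 70 (x) x 110 (y) x 35 mm high; origin under its middle
- driver: bystander: screwdriver with red handle lying along its x axis, about 200 mm long and 30 mm high
- cone: bystander: spare white nose cone standing on its base, 40 mm diameter, 70 mm high; origin under its middle
- paint: bystander: paint can, 70 mm diameter, 75 mm high; origin under its middle
Not all that is in view belongs to the job. What is shaped like the rocket but purple is not meant.

How it is judged:
On the way:
1. the tray lies inside the outline (within 20 mm each way, 0.2 rad) while the rocket is still on its stand (x of tray in the frame of outline between -0.02 and 0.02 m and y of tray in the frame of outline between -0.02 and 0.02 m and angle between the y axis of tray and the y axis of outline, either way round below 0.2 rad and angle between tray's own z axis and vertical below 0.05 rad and distance of rocket from where it was at the start of the episode below 0.02 m), for 0.2 s.
At the end, for the whole second after the job is handed in: The rocket rests in both V saddles of the tray: its middle within 25 mm along the tray, 6 mm across and 4 mm in height of the seat point, its axis within 0.1 rad of the tray's; the tray lies flat inside the outline, centred within 20 mm in x and y and 0.2 rad; everything is still and released (x of rocket in the frame of tray_seat between -0.006 and 0.006 m and y of rocket in the frame of tray_seat between -0.025 and 0.025 m and z of rocket in the frame of tray_seat between -0.004 and 0.004 m and angle between the y axis of rocket and the y axis of tray, either way round below 0.1 rad and linear speed of each of rocket, tray below 0.02 m/s and x of tray in the frame of outline between -0.02 and 0.02 m and y of tray in the frame of outline between -0.02 and 0.02 m and angle between the y axis of tray and the y axis of outline, either way round below 0.2 rad and angle between tray's own z axis and vertical below 0.05 rad); the robot touches nothing.
It fails at once if the fingers squeeze the rocket too hard (more than about 30 N by each finger, 60 N over both) (contact force between the fingers and rocket above 60 N).
It fails at once if the rocket is pressed onto the tray (over 15 N between them) (contact force between rocket and tray above 15 N).
It fails at once if the rocket is dropped (falls out of the fingers at over 0.5 m/s, more than about 12 mm) (contact force between the fingers and rocket below 0.1 N and linear speed of rocket above 0.5 m/s).
It fails at once if the tray is lifted (more than 20 mm) (height (world z) of tray above 0.02 m).
It fails at once if a bystander is moved more than 30 mm (distance of any of glue, tape, sander, driver, cone, paint from where it was at the start of the episode above 0.03 m).
It also fails if it takes over 72 s, if anything falls off the work surface, if the arm or the gripper's body presses on something with over 40 N, if the wrist force passes 120 N, or if a joint passes its speed limit or range.

### The arm

A 6-joint arm with a two-finger parallel gripper is mounted at the origin on the work surface. World frame = base frame: x ahead of the robot, y to its left, z up, the work surface at z = 0. Lengths are in m, angles in rad, forces in N, time in s.
With the tool pointing down it reaches from about 0.275 to 0.75 m from the base axis. Payload 10.2 kg.
Tool frame: the origin (TCP) lies on the centre line of the jaws, within the pads' length; the fingertips stand 22 mm ahead of it and the grasp point (between the pads) lies 3 mm ahead of it; z points along the fingers, y is the line along which they close (so a half turn about z gives the same grasp; the last joint's range is limited). The gripper opens to 88 mm and grips with 3 to 60 N. Pads are 18 mm wide; open, the fingers measure 123 mm over their backs; the gripper's body (75 mm by 187 mm) begins 45 mm behind the grasp point.
Start: joints at [-1.466, 0.313, 1.498, -0, 1.331, -0.223], TCP at [0.169, -0.497, 0.261] pointing down, gripper open.
Joint ranges: [-2.94, 2.94], [-0.97, 2.17], [0.19, 2.56], [-1.23, 4.37], [0.02, 3.11], [-2.88, 2.88]. Speed limits (rad/s): [2.39, 2.39, 3.01, 3.14, 3.14, 3.14].

### API

Orientations are given as a unit quaternion [x, y, z, w].
In Python, from plant import read_state, capture, finish_job gives the robot as it stands.
- The arm moves only by the tool play_rows, never from a script. Its argument "rows" is one flat list of numbers, 7 for each row, row after row: the turn, a rotation vector about the world's x, y, z each as a share of 0.12 rad, from -1 to 1, then the shift along the world's x, y, z each as a share of 2.5 cm, from -1 to 1, then the opening, from 0 (shut) to 1 (fully open). A call has exactly 8 rows; each row shifts and turns the commanded pose from where the row before left it; what a row does not reach is not made up. A row lasts 1/12 s, in which the tool goes at most 41.7 mm and 7.16 degrees, less where a joint would pass 70% of its speed; a pose out of reach is approached as far as the arm can. A call with a number of a shift or a turn outside -1 to 1 is refused whole. A call with a gripper value outside its range is refused whole. The fingers move at their own pace and stop on an object; "force" is the grip in N (left out, the last holds). Time passes only in rows, so rows that do not move let the fingers close, or fill a call up. It gives the time, the measured TCP pose, the force, the opening and the grip force at its end, in the units of the state.
- read_state(): the state, without advancing time (a new reading comes with each control period).
- capture(name): name is "side" or "top"; returns a dict with "frame" (400x640x3 uint8, red, green, blue), "intrinsics" (3x3 intrinsics, pixels), "rvec" (rotation vector, rad) and "tvec" (3), from world to camera coordinates, as OpenCV has them. Camera axes: x right, y down, z forward; pixel columns grow to the right and rows downward; lengths in m; the calibration is good to about 2 mm. A picture is of the moment at which its call begins. There is no depth.
- finish_job(): hands the job in; it is judged then, once.
The state is a dict: "t": time; "joint_pos": joint angles; "qvel": joint speeds; "joint_torque": joint torques, N m; "tcp_pos": TCP position; "eef_rot": TCP orientation; "ft_force": force on the tool from outside, world axes, zero at the start; "moment": the same for the moment, N m; "grip_width": finger opening in m; "gripper_force": force on a finger pad.
Only numpy, scipy, OpenCV 4.12 (cv2) and the standard library are available. Lean on these libraries where they do the work, as an engineer would, in place of code of your own. Each camera call takes 0.05 s, during which the arm holds its last target. There are 200 camera calls.

## Working session

There is one attempt and no reset: what is moved stays moved. The work goes in short steps, Python scripts to look and compute and a tool call to move; the robot and the scene stay as the last step left them, time stands still between calls to the robot, and variables do not carry over. Pictures are saved under pics/ and viewed, at most 12 in all, crops included, and the job is handed in when it is done.

Besides the shell and the picture viewer there is one more tool, called after ">>>" as name(argument=value, ...), one argument or row to a line, values as JSON. play_rows: Moves the arm, as the interface text tells. Its arguments: {"type":"object","properties":{"rows":{"type":"array"},"force":{"type":"number"}},"required":["rows"]}

```bash
mkdir -p pics; ls; python3 - <<'E'
from plant import *
import cv2,numpy as np
s=read_state();print({k:np.round(v,3).tolist() for k,v in s.items()})
for n in("side","top"):
    c=capture(n);cv2.imwrite(f"pics/{n}0.png",c["frame"][:,:,::-1]);print(n,c["intrinsics"].tolist(),np.round(c["rvec"],4),np.round(c["tvec"],4), -cv2.Rodrigues(c["rvec"])[0].T@c["tvec"])
E
```

```text
pics
{'t': 0.0, 'joint_pos': [-1.466, 0.313, 1.498, -0.0, 1.331, -0.223], 'qvel': [-0.001, 0.001, -0.001, 0.002, 0.001, 0.002], 'joint_torque': [0.0, -40.221, -25.227, 0.069, 0.035, -0.0], 'tcp_pos': [0.169, -0.497, 0.26], 'eef_rot': [0.987, 0.163, 0.0, -0.001], 'ft_force': [0.442, 0.158, -0.545], 'moment': [0.002, -0.039, 0.013], 'gripper_force': 0.0, 'grip_width': 0.088}
side [[473.42132199594175, 0.0, 313.5608821159606], [0.0, 473.42132199594175, 195.55808334700635], [0.0, 0.0, 1.0]] [ 0.4214 -2.7498  1.2053] [0.4456 0.2845 1.6939] [0.1298889  1.13963197 1.3539868 ]
top [[458.30676455087206, 0.0, 315.8909863855821], [0.0, 458.30676455087206, 199.83351693784894], [0.0, 0.0, 1.0]] [ 2.1084 -2.1297  0.1833] [-0.0596  0.5045  1.4275] [ 0.23309657 -0.08123968  1.49497681]
```

View pics/top0.png

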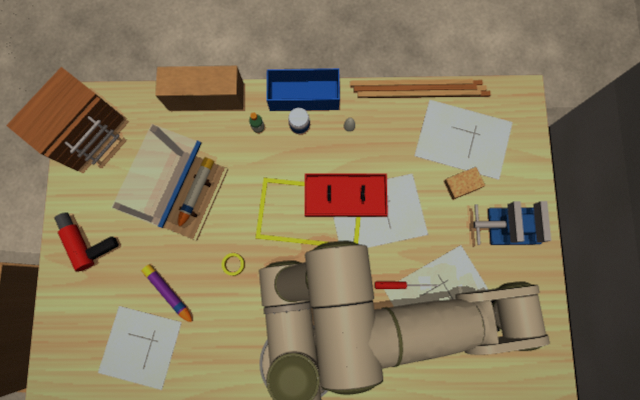

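View pics/side0.png

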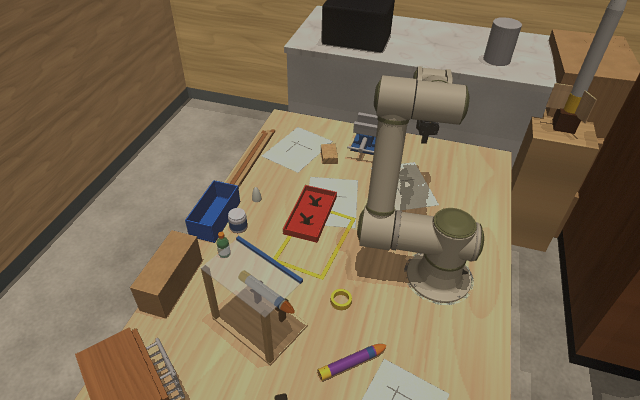

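The top view shows the tray at about (346,195), the outline around (309,212), the stand with its blue edge at about (182,185), and the rocket at (197,190) with its orange nose near (183,217). Rocket-shaped candidates:
- White/yellow/orange in the stand: top (197,190), side (265,290).
- Purple, on the bench: top (166,293), side (352,361). This is a decoy.

The one in the stand fits the description. I'll confirm it in an enlarged crop.

```bash
cat > h.py <<'E'
import cv2,numpy as np
from plant import *
from scipy.optimize import least_squares,minimize
def cam(n):
    c=capture(n);c["R"]=cv2.Rodrigues(np.array(c["rvec"]))[0];c["C"]=-c["R"].T@np.array(c["tvec"]).ravel();return c
def proj(c,P): return cv2.projectPoints(np.array(P,float).reshape(-1,1,3),np.array(c["rvec"]),np.array(c["tvec"]),np.array(c["intrinsics"]),None)[0][:,0]
def ray(c,uv):
    uv=np.array(uv,float).reshape(-1,2);d=np.c_[uv,np.ones(len(uv))]@np.linalg.inv(c["intrinsics"]).T@c["R"];return d
def onz(c,uv,z):
    d=ray(c,uv);return c["C"]+d*((z-c["C"][2])/d[:,2])[:,None]
def tri(c1,p1,c2,p2):
    d=[ray(c1,p1)[0],ray(c2,p2)[0]];A=np.zeros((3,3));b=np.zeros(3)
    for C,v in((c1["C"],d[0]),(c2["C"],d[1])):
        v=v/np.linalg.norm(v);M=np.eye(3)-np.outer(v,v);A+=M;b+=M@C
    return np.linalg.solve(A,b)
def hsv(c): return cv2.cvtColor(c["frame"],cv2.COLOR_RGB2HSV)
E
python3 - <<'E'
from h import *
t=cam("top");s=cam("side")
a=cv2.resize(t["frame"][120:260,105:245],None,fx=4,fy=4,interpolation=cv2.INTER_CUBIC)
cv2.imwrite("pics/tc.png",a[:,:,::-1])
b=cv2.resize(s["frame"][225:365,190:330],None,fx=4,fy=4,interpolation=cv2.INTER_CUBIC)
cv2.imwrite("pics/sc.png",b[:,:,::-1])
# outline
H=hsv(t);h,S,V=cv2.split(H)
red=((h<6)|(h>174))&(S>180)&(V>90);red[:, :290]=0;red[:,400:]=0;red[:160]=0;red[230:]=0
yel=(h>24)&(h<34)&(S>200)&(V>150);yel[:,:250]=0;yel[:,370:]=0;yel[:170]=0;yel[255:]=0
for n,m,z in(("red",red,.03),("yel",yel,0)):
    v,u=np.nonzero(m);P=onz(t,np.c_[u,v],z)[:,:2];r=cv2.minAreaRect((P*1000).astype(np.float32));print(n,len(u),u.min(),u.max(),v.min(),v.max(),r)
E
```

```text
red 3198 305 386 174 215 ((524.170166015625, -161.54547119140625), (265.6954345703125, 136.28591918945312), 89.3804702758789)
yel 50 263 323 179 244 ((475.8851318359375, 13.672676086425781), (228.16192626953125, 188.44886779785156), 2.9976468086242676)
```

View pics/tc.png

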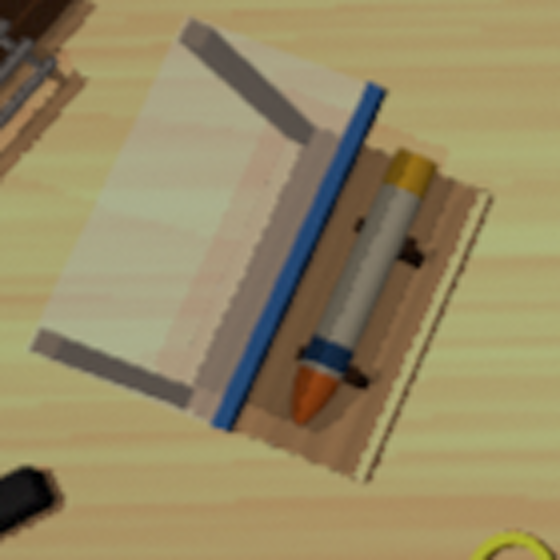

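View pics/sc.png

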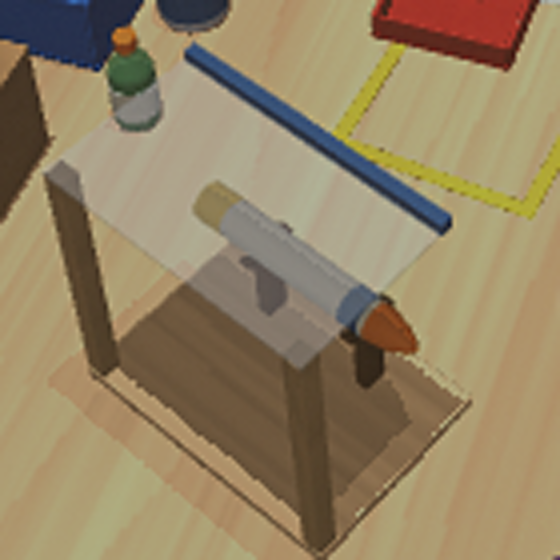

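The crops confirm it: the white-grey tube with yellow tail and orange nose sits in the stand (top crop tail (418,160), tip (302,420); side crop tail (207,200), tip (415,350)), with the blue edge behind it as seen from above.

```bash
cat >> h.py <<'E'
def box(x,y,a,L,W,z0,z1):
    R=np.array([[np.cos(a),-np.sin(a)],[np.sin(a),np.cos(a)]])
    q=np.array([[i*L/2,j*W/2] for i,j in((1,1),(1,-1),(-1,-1),(-1,1))])@R.T+[x,y]
    return np.array([[*p,z] for z in(z0,z1) for p in q])
def hullmask(c,P,k=4):
    m=np.zeros((400*k,640*k),np.uint8);p=(proj(c,P)+.5)*k-.5
    cv2.fillConvexPoly(m,cv2.convexHull(p.astype(np.float32)).astype(np.int32),1);return cv2.resize(m.astype(np.float32),(640,400),interpolation=cv2.INTER_AREA)
def redmask(c,cen,r=75):
    h,S,V=cv2.split(hsv(c));m=(((h<7)|(h>172))&(S>150)&(V>50)).astype(np.uint8)
    w=np.zeros_like(m);cv2.circle(w,tuple(int(i) for i in cen),r,1,-1);m&=w
    n,l,st,_=cv2.connectedComponentsWithStats(m);i=1+np.argmax(st[1:,4]);o=np.zeros_like(m)
    cs,_=cv2.findContours((l==i).astype(np.uint8),cv2.RETR_EXTERNAL,cv2.CHAIN_APPROX_NONE);cv2.fillPoly(o,cs,1);return o.astype(np.float32)
def fit_tray(cs,x0):
    ms=[redmask(c,proj(c,[[x0[0],x0[1],.015]])[0]) for c in cs]
    f=lambda p:sum(np.abs(hullmask(c,box(p[0],p[1],p[2],.14,.27,0,.03))-m).sum() for c,m in zip(cs,ms))
    S=np.array([[0,0,0],[.02,0,0],[0,.02,0],[0,0,.1]])+x0
    r=minimize(f,x0,method="Nelder-Mead",options=dict(initial_simplex=S,xatol=2e-4,fatol=.3));return r.x,r.fun,[m.sum() for m in ms]
E
python3 - <<'E'
from h import *
t=cam("top");s=cam("side")
print("tray both",fit_tray([t,s],[.524,-.161,0]));print("top",fit_tray([t],[.524,-.161,0]));print("side",fit_tray([s],[.524,-.161,0]))
T=lambda a:(105+a[0]/4-.375,120+a[1]/4-.375);Sd=lambda a:(190+a[0]/4-.375,225+a[1]/4-.375)
for n,a,b in(("tail",(418,160),(207,200)),("tip",(302,420),(415,352)),("edgeL",(376,88),(190,52)),("edgeR",(225,425),(447,222))):
    P=tri(t,T(a),s,Sd(b));print(n,P.round(4),(proj(t,[P])[0]-T(a)).round(1),(proj(s,[P])[0]-Sd(b)).round(1))
print(hsv(t)[205:215,254:268].tolist()[5],hsv(s)[268,290:300].tolist())
E
```

```text
tray both (array([ 0.52627167, -0.15869055, -0.00322908]), np.float64(349.0625), [np.float32(3443.0), np.float32(1869.0)])
top (array([ 0.5277707 , -0.16220789, -0.01712763]), np.float64(183.1875), [np.float32(3443.0)])
side (array([ 0.52583196, -0.15230151, -0.00953461]), np.float64(89.6875), [np.float32(1869.0)])
tail [0.6317 0.2735 0.0909] [-0.1 -0.7] [0.6 0.2]
tip [0.4227 0.3574 0.0867] [0. 0.] [-0. -0.]
edgeL [0.6353 0.2619 0.2604] [-0.1 -0.3] [0.3 0.1]
edgeR [0.3962 0.3558 0.2603] [0.  0.1] [-0.1 -0. ]
[[28, 85, 173], [28, 86, 172], [28, 86, 172], [28, 87, 172], [30, 102, 172], [31, 158, 174], [31, 199, 177], [31, 197, 177], [31, 200, 176], [30, 145, 167], [29, 97, 169], [28, 86, 172], [29, 85, 172], [28, 86, 172]] [[24, 98, 162], [26, 100, 176], [27, 169, 160], [28, 180, 176], [28, 176, 178], [28, 177, 177], [28, 175, 176], [28, 175, 176], [28, 175, 176], [28, 171, 176]]
```

```bash
cat > m2.py <<'E'
from h import *
t=cam("top");s=cam("side")
tr=[.5265,-.159,-.006]
def ymask(c): h,S,V=cv2.split(hsv(c));return ((h>24)&(h<36)&(S>130)&(V>90)).astype(np.float32)
W=[]
for c,(u0,u1,v0,v1) in((t,(245,375,168,242)),(s,(265,357,200,285))):
    w=np.zeros((400,640),np.float32);w[v0:v1,u0:u1]=1
    w*=1-cv2.dilate((hullmask(c,box(*tr,.15,.28,0,.03))>0).astype(np.float32),np.ones((3,3)));W.append(w)
def pol(c,p): return np.clip(hullmask(c,box(*p,.206,.336,0,0))-hullmask(c,box(*p,.176,.306,0,0)),0,1)
def fit(cs,x0):
    def f(p): return sum((w*np.abs(pol(c,p)-ymask(c))).sum() for c,w in cs)
    S=np.array([[0,0,0],[.02,0,0],[0,.02,0],[0,0,.08]])+x0
    r=minimize(f,x0,method="Nelder-Mead",options=dict(initial_simplex=S,xatol=2e-4,fatol=.3));return r.x.round(4),r.fun,[(w*ymask(c)).sum() for c,w in cs]
x0=[.476,-.03,-.05]
a=list(zip([t,s],W))
print("both",fit(a,x0),"top",fit(a[:1],x0),"side",fit(a[1:],x0))
# rocket: colours parts
for n,c,(u0,u1,v0,v1) in(("top",t,(170,220,145,232)),("side",s,(232,300,262,320))):
    h,S,V=cv2.split(hsv(c))
    for k,m in(("orange",((h<11)&(S>150)&(V>90))),("tail",(h>18)&(h<30)&(S>(170 if n=="top" else 105))&(V>80))):
        w=np.zeros((400,640),np.uint8);w[v0:v1,u0:u1]=m[v0:v1,u0:u1]
        q,l,st,ce=cv2.connectedComponentsWithStats(w);i=1+np.argmax(st[1:,4]);print(n,k,st[i],ce[i].round(1))
        P=np.argwhere(l==i)[:,::-1].astype(np.float32);print(cv2.minAreaRect(P))
E
python3 m2.py
```

```text
both (array([ 0.4696, -0.0418, -0.1216]), np.float64(375.4375), [np.float32(773.0), np.float32(526.0)]) top (array([ 0.4698, -0.0427, -0.1175]), np.float64(93.0), [np.float32(773.0)]) side (array([ 0.4703, -0.0355, -0.1236]), np.float64(133.5), [np.float32(526.0)])Traceback (most recent call last):
  File "m2.py", line 22, in <module>
    q,l,st,ce=cv2.connectedComponentsWithStats(w);i=1+np.argmax(st[1:,4]);print(n,k,st[i],ce[i].round(1))
                                                      ~~~~~~~~~^^^^^^^^^^
    return _wrapfunc(a, 'argmax', axis=axis, out=out, **kwds)
    return bound(*args, **kwds)
ValueError: attempt to get argmax of an empty sequence
```

Tray relative to outline agrees between both cameras. I'm moving above the tray's near long wall, to grip it and slide the tray.

>>> play_rows(
  rows=[0,0,0.64,0.72,0.85,-0.2,1,0,0,0.64,0.72,0.85,-0.2,1,0,0,0.64,0.72,0.85,-0.2,1,0,0,0.64,0.72,0.85,-0.2,1,0,0,0.64,0.72,0.85,-0.2,1,0,0,0.64,0.72,0.85,-0.2,1,0,0,0.64,0.72,0.85,-0.2,1,0,0,0.64,0.72,0.85,-0.2,1],
  force=50,
)

```text
t: 1.07
tcp_pos: [0.3137, -0.3259, 0.2206]
eef_rot: [0.89, 0.455, 0.0, 0.0]
ft_force: [0.2, -0.0, -0.9]
grip_width: 0.0882
gripper_force: 0.0
```

>>> play_rows(
  rows=[0,0,0.64,0.72,0.85,-0.5,1,0,0,0.64,0.72,0.85,-0.5,1,0,0,0.64,0.72,0.85,-0.5,1,0,0,0.64,0.72,0.85,-0.5,1,0,0,0.64,0.72,0.85,-0.5,1,0,0,0.64,0.72,0.85,-0.5,1,0,0,0.64,0.72,0.85,-0.5,1,0,0,0.64,0.72,0.85,-0.5,1],
)

```text
t: 1.73
tcp_pos: [0.4578, -0.1559, 0.1202]
eef_rot: [0.711, 0.703, 0.0, 0.0]
ft_force: [0.4, -0.7, -0.1]
grip_width: 0.0881
gripper_force: 0.0
```

```bash
python3 - <<'E'
from h import *
from scipy.spatial.transform import Rotation as Ro
s=read_state();print(s["tcp_pos"],Ro.from_quat(s["eef_rot"]).as_matrix().round(3).tolist(),np.round(s["joint_pos"],3))
t=cam("top");d=cam("side")
P=np.array([s["tcp_pos"]]);print(proj(t,P),proj(d,P))
f=cv2.resize(d["frame"][150:290,250:420],None,fx=4,fy=4,interpolation=cv2.INTER_CUBIC)
cv2.imwrite("pics/g1.png",f[:,:,::-1])
E
```

```text
[ 0.45779686 -0.15587344  0.12019459] [[0.01, 1.0, 0.0], [1.0, -0.01, -0.0], [-0.0, 0.0, -1.0]] [-0.571  0.391  1.795 -0.     0.956 -0.561]
[[345.7350594  209.95480547]] [[328.00360412 195.65544628]]
```

View pics/g1.png

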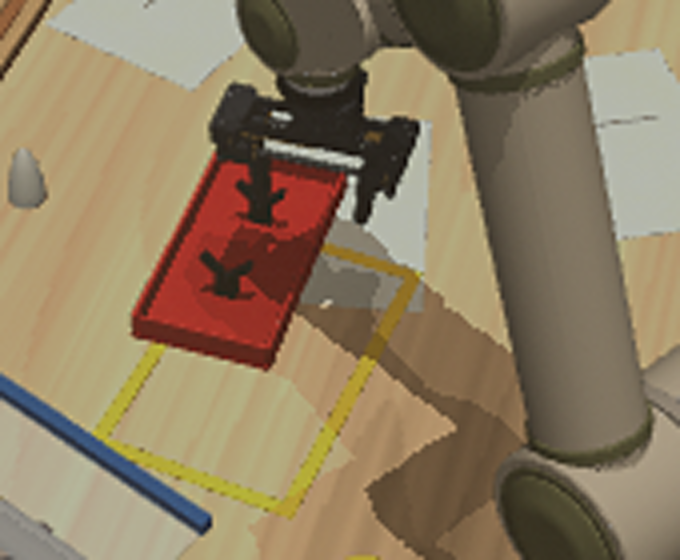

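The picture shows the fingers straddling the tray's near wall (crop ~(360,210) and (262,180)), clear of both saddles. Descend and close.

>>> play_rows(
  rows=[0,0,0,0,0,-0.69,1,0,0,0,0,0,-0.69,1,0,0,0,0,0,-0.69,1,0,0,0,0,0,-0.69,1,0,0,0,0,0,-0.69,1,0,0,0,0,0,0,1,0,0,0,0,0,0,0.4,0,0,0,0,0,0,0.2],
)

```text
t: 2.5
tcp_pos: [0.4574, -0.1576, 0.0355]
eef_rot: [0.712, 0.702, 0.0, 0.001]
ft_force: [0.8, -0.2, -0.3]
grip_width: 0.0771
gripper_force: 0.0
```

>>> play_rows(
  rows=[0,0,0,0,0,0,0,0,0,0,0,0,0,0,0,0,0,0,0,0,0,0,0,0,0,0,0,0,0,0,0,0,0,0,0,0,0,0,0,0,0,0,0,0,0,0,0,0,0,0,0,0,0,0,0,0],
)

```text
t: 3.17
tcp_pos: [0.457, -0.157, 0.0345]
eef_rot: [0.712, 0.702, -0.0, -0.0]
ft_force: [-0.4, -0.5, -0.7]
grip_width: 0.0234
gripper_force: 0.0
```

```bash
python3 - <<'E'
from h import *
s=read_state();print(np.round(s["tcp_pos"],4),s["grip_width"],s["gripper_force"],np.round(s["ft_force"],1))
d=cam("side")
print(fit_tray([d],[.524,-.155,0]))
E
```

```text
[ 0.457  -0.157   0.0345] 0.0233814725043841 0.0 [-0.4 -0.5 -0.7]
(array([ 0.52631604, -0.15217007, -0.00282102]), np.float64(658.8125), [np.float32(1300.0)])
```

>>> play_rows(
  rows=[0,0,0,0,0,0,0,0,0,0,0,0,0,0,0,0,0,0,0,0,0,0,0,0,0,0,0,0,0,0,0,0,0,0,0,0,0,0,0,0,0,0,0,0,0,0,0,0,0,0,0,0,0,0,0,0],
)

```text
t: 3.88
tcp_pos: [0.4571, -0.1571, 0.0345]
eef_rot: [0.712, 0.702, 0.0, 0.0]
ft_force: [2.5, 0.6, -0.6]
grip_width: 0.0044
gripper_force: 50.0
```

>>> play_rows(
  rows=[0,0,-0.06,-0.14,0.31,0,0,0,0,-0.06,-0.14,0.31,0,0,0,0,-0.06,-0.14,0.31,0,0,0,0,-0.06,-0.14,0.31,0,0,0,0,-0.06,-0.14,0.31,0,0,0,0,-0.06,-0.14,0.31,0,0,0,0,-0.06,-0.14,0.31,0,0,0,0,-0.06,-0.14,0.31,0,0],
)

```text
t: 4.55
tcp_pos: [0.4286, -0.0942, 0.0345]
eef_rot: [0.732, 0.681, -0.0, 0.0]
ft_force: [0.8, -2.1, -0.5]
grip_width: 0.0043
gripper_force: 50.0
```

>>> play_rows(
  rows=[0,0,-0.06,-0.14,0.31,0,0,0,0,-0.06,-0.14,0.31,0,0,0,0,-0.06,-0.14,0.31,0,0,0,0,-0.06,-0.14,0.31,0,0,0,0,-0.06,-0.14,0.31,0,0,0,0,-0.06,-0.14,0.31,0,0,0,0,-0.06,-0.14,0.31,0,0,0,0,0,0,0,0,0],
)

```text
t: 5.22
tcp_pos: [0.4036, -0.0393, 0.0345]
eef_rot: [0.749, 0.663, -0.0, -0.001]
ft_force: [-2.1, 5.7, 6.2]
grip_width: 0.0045
gripper_force: 50.0
```

```bash
python3 - <<'E'
from h import *
s=read_state();print(np.round(s["tcp_pos"],4),s["grip_width"],s["gripper_force"],np.round(s["ft_force"],1))
t=cam("top");d=cam("side")
f=cv2.resize(t["frame"][150:290,220:420],None,fx=4,fy=4,interpolation=cv2.INTER_CUBIC)
cv2.imwrite("pics/t2.png",f[:,:,::-1])
E
```

```text
[ 0.4036 -0.0393  0.0345] 0.004509412338738053 50.01442300155759 [-2.1  5.7  6.2]
```

View pics/t2.png

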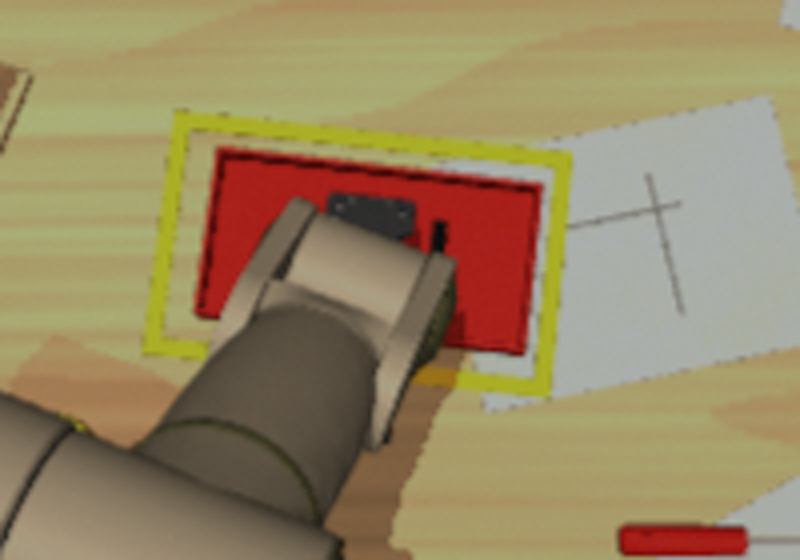

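The tray is nearly in: the left gap is about 28 crop px and the right about 10, so it needs roughly 8 mm more in +y. Nudge, release and rise.

>>> play_rows(
  rows=[0,0,0,0.01,0.07,0,0,0,0,0,0.01,0.07,0,0,0,0,0,0.01,0.07,0,0,0,0,0,0.01,0.07,0,0,0,0,0,0,0,0,0,0,0,0,0,0,0,0.5,0,0,0,0,0,0,0.5,0,0,0,0,0,0,0.5],
)

```text
t: 5.98
tcp_pos: [0.4053, -0.0336, 0.0343]
eef_rot: [0.749, 0.663, -0.0, -0.0]
ft_force: [0.7, -0.1, 0.3]
grip_width: 0.0227
gripper_force: 0.0
```

>>> play_rows(
  rows=[0,0,0,0,0,0,0.5,0,0,0,0,0,0,0.5,0,0,0,0,0,0.3,0.5,0,0,0,0,0,0.6,0.5,0,0,0,0,0,1,0.5,0,0,0,0,0,1,0.5,0,0,0,0,0,1,0.5,0,0,0,0,0,1,0.7],
)

```text
t: 6.65
tcp_pos: [0.4052, -0.0337, 0.1587]
eef_rot: [0.749, 0.663, 0.0, 0.0]
ft_force: [0.4, 0.8, -0.2]
grip_width: 0.0487
gripper_force: 0.0
```

```bash
cat > rk.py <<'E'
from h import *
from scipy.ndimage import map_coordinates
t=cam("top");s=cam("side")
def outline(p):
    x,y,z,a=p;u=np.array([np.cos(a),np.sin(a),0]);n=np.array([-np.sin(a),np.cos(a),0]);e=np.array([0,0,1.])
    th=np.linspace(0,2*np.pi,48,endpoint=False)
    prof=[(-.115,.017),(.07,.017),(.115,.002)]
    return np.concatenate([[np.array([x,y,z])+u*l+r*(np.cos(k)*n+np.sin(k)*e) for k in th] for l,r in prof])
def grad(c):
    L=cv2.GaussianBlur(cv2.cvtColor(c["frame"],cv2.COLOR_RGB2LAB).astype(np.float32),(0,0),.7)
    g=sum(cv2.Sobel(L[:,:,i],cv2.CV_32F,1,0)**2+cv2.Sobel(L[:,:,i],cv2.CV_32F,0,1)**2 for i in range(3));return np.minimum(np.sqrt(g),120)
G={id(c):grad(c) for c in(t,s)}
def score(cs,p):
    o=0
    for c in cs:
        h=cv2.convexHull(proj(c,outline(p)).astype(np.float32))[:,0]
        q=np.concatenate([np.linspace(a,b,max(2,int(np.linalg.norm(b-a)*2)),endpoint=False) for a,b in zip(h,np.roll(h,-1,0))])
        o-=map_coordinates(G[id(c)],[q[:,1],q[:,0]],order=1).mean()
    return o
def fit(cs,p0,fixz=False):
    best=None
    for dx in(-.008,0,.008):
        for dy in(-.008,0,.008):
            f=(lambda v:score(cs,[v[0],v[1],p0[2],v[2]])) if fixz else (lambda v:score(cs,[v[0],v[1],v[3],v[2]]))
            x0=np.array([p0[0]+dx,p0[1]+dy,p0[3]]+([] if fixz else [p0[2]]))
            r=minimize(f,x0,method="Nelder-Mead",options=dict(initial_simplex=np.vstack([x0,x0+np.diag([.006,.006,.05,.008][:len(x0)])]),xatol=1e-4,fatol=.01))
            if best is None or r.fun<best.fun: best=r
    return best.x.round(4),best.fun
if __name__=="__main__":
    p0=[.5216,.3238,.1,np.arctan2(.0939,-.2391)]
    print("both",fit([t,s],p0));print("top z=.1",fit([t],p0,1));print("side z=.1",fit([s],p0,1))
    T=lambda a:(105+a[0]/4-.375,120+a[1]/4-.375)
    A=onz(t,[T((416,159)),T((302,421))],.1);print("picks top",A,A.mean(0))
E
python3 rk.py; python3 - <<'E'
from h import *
from scipy.spatial.transform import Rotation as Ro
s=read_state();print(np.round(s["joint_pos"],3),np.round(s["tcp_pos"],4))
def fk(j): return Ro.from_euler("z",j[0])*Ro.from_euler("y",j[1]+j[2])*Ro.from_euler("z",j[3])*Ro.from_euler("y",j[4])*Ro.from_euler("z",j[5]+np.pi/2)
print((fk(s["joint_pos"])*Ro.from_quat(s["eef_rot"]).inv()).magnitude())
R0=Ro.from_quat(s["eef_rot"]);th=np.radians(50);xs=np.array([.3655,.9307,0]);ez=np.array([0,0,1.])
for sg in(1,-1):
    z=np.sin(th)*xs-np.cos(th)*ez;y=sg*(np.cos(th)*xs+np.sin(th)*ez);R=Ro.from_matrix(np.c_[np.cross(y,z),y,z])
    print(sg,"rotvec",(R*R0.inv()).as_rotvec())
    for j1 in(-.4,-.25,-.1):
        for b in(1.8,2.0):
            M=(Ro.from_euler("z",j1)*Ro.from_euler("y",b)).inv()*R;e=M.as_euler("ZYZ");print(j1,b,e[0],e[1],e[2]-np.pi/2)
E
```

```text
both (array([0.5256, 0.3178, 2.7557, 0.0951]), np.float64(-184.51690673828125))
top z=.1 (array([0.5267, 0.346 , 2.6736]), np.float64(-90.77462768554688))
side z=.1 (array([0.5238, 0.3209, 2.7558]), np.float64(-103.2101058959961))
picks top [[0.62767052 0.27238493 0.1       ]
 [0.42016917 0.35321927 0.1       ]] [0.52391985 0.3128021  0.1       ]
[-0.373  0.174  1.966  0.     0.994 -0.251] [ 0.4069 -0.0342  0.1605]
4.0863423913351367e-16
1 rotvec [ 0.47659212 -0.79672964  1.23099168]
-0.4 1.8 0.8820159813937811 1.443648344337821 -1.763727454348185
-0.4 2.0 0.9121241443764024 1.3185992793122074 -1.922784673945726
-0.25 1.8 0.8990303242306238 1.3300092882572256 -1.6703206977484375
-0.25 2.0 0.9487797894314267 1.2091739495619245 -1.8373522683312669
-0.1 1.8 0.9052946113649776 1.2153031509794705 -1.5756395028536565
-0.1 2.0 0.9766739176013174 1.0971725864851751 -1.7521598745115892
-1 rotvec [ 0.86504676  0.51327783 -1.69063052]
-0.4 1.8 0.8820159813937809 1.443648344337821 1.3778651992416084
-0.4 2.0 0.9121241443764025 1.3185992793122074 1.2188079796440672
-0.25 1.8 0.8990303242306239 1.3300092882572256 1.4712719558413556
-0.25 2.0 0.9487797894314265 1.2091739495619245 1.3042403852585265
-0.1 1.8 0.9052946113649774 1.2153031509794705 1.5659531507361364
-0.1 2.0 0.9766739176013174 1.097172586485175 1.389432779078204
```

Camera estimates of the rocket agree to within about 5 mm. I'm going to a slanted pre-grasp (50° tilt, because the wide gripper body needs clearance under the edge) about 13 cm in front.

>>> play_rows(
  rows=[0.25,-0.41,0.64,0.2,0.65,0.06,1,0.25,-0.41,0.64,0.2,0.65,0.06,1,0.25,-0.41,0.64,0.2,0.65,0.06,1,0.25,-0.41,0.64,0.2,0.65,0.06,1,0.25,-0.41,0.64,0.2,0.65,0.06,1,0.25,-0.41,0.64,0.2,0.65,0.06,1,0.25,-0.41,0.64,0.2,0.65,0.06,1,0.25,-0.41,0.64,0.2,0.65,0.06,1],
)

```text
t: 7.42
tcp_pos: [0.4453, 0.097, 0.1688]
eef_rot: [0.494, 0.839, 0.222, 0.04]
ft_force: [-0.1, 0.3, 0.4]
grip_width: 0.0884
gripper_force: 0.0
```

>>> play_rows(
  rows=[0.25,-0.41,0.64,0.2,0.65,0.06,1,0.25,-0.41,0.64,0.2,0.65,0.06,1,0.25,-0.41,0.64,0.2,0.65,0.06,1,0.25,-0.41,0.64,0.2,0.65,0.06,1,0.25,-0.41,0.64,0.2,0.65,0.06,1,0.25,-0.41,0.64,0.2,0.65,0.06,1,0.25,-0.41,0.64,0.2,0.65,0.06,1,0.25,-0.41,0.64,0.2,0.65,0.06,1],
)

```text
t: 8.08
tcp_pos: [0.4853, 0.2269, 0.1806]
eef_rot: [0.169, 0.893, 0.411, 0.073]
ft_force: [-0.0, 0.8, -0.1]
grip_width: 0.0881
gripper_force: 0.0
```

```bash
cat > rel.py <<'E'
from h import *
from scipy.spatial.transform import Rotation as Ro
G=np.array([.5245,.319,.098]);th=np.radians(50);xs=np.array([.3655,.9307,0]);ez=np.array([0,0,1.]);tz=np.sin(th)*xs-np.cos(th)*ez;ty=np.cos(th)*xs+np.sin(th)*ez;ys=np.cross(ez,xs)
RT=Ro.from_matrix(np.c_[ys,ty,tz])
def rep():
    s=read_state();R=Ro.from_quat(s["eef_rot"]);M=R.as_matrix();g=s["tcp_pos"]+.003*M[:,2]
    print("tcp",np.round(s["tcp_pos"],4),"j",np.round(s["joint_pos"],2),"rotleft/.12",((RT*R.inv()).as_rotvec()/.12).round(2),"G-g world",(G-g).round(4),"tool",(M.T@(G-g)).round(4),"ft",np.round(s["ft_force"],1),s["grip_width"],s["gripper_force"]);return s,M,g
E
python3 - <<'E'
from rel import *
rep()
t=cam("top");s=cam("side")
f=cv2.resize(t["frame"][130:270,100:300],None,fx=4,fy=4,interpolation=cv2.INTER_CUBIC)
cv2.imwrite("pics/p3.png",f[:,:,::-1])
print(fit_tray([t],[.4698,-.0427,-.12]),fit_tray([s],[.47,-.0355,-.12]))
E
```

```text
tcp [0.4853 0.2269 0.1806] j [-0.12  0.32  1.96  1.1   0.97 -2.04] rotleft/.12 [ 0.06 -0.09 -0.04] G-g world [ 0.0384  0.0899 -0.0806] tool [-0.0039  0.0024  0.1266] ft [-0.   0.8 -0.1] 0.0880981754480872 0.0
(array([ 0.47016101, -0.04802096, -0.14715798]), np.float64(706.375), [np.float32(2957.0)]) (array([ 0.43607377, -0.03352061,  0.06529598]), np.float64(1232.0), [np.float32(1012.0)])
```

View pics/p3.png

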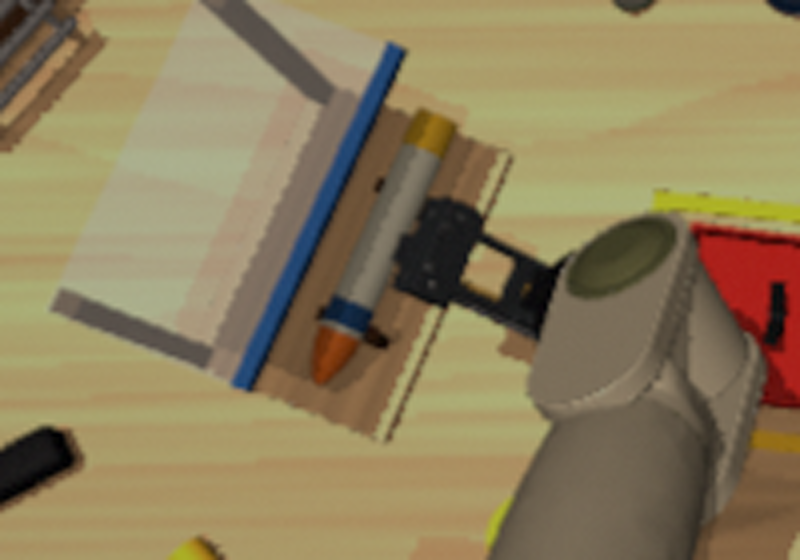

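The top crop shows the open gripper in front of the tube's mid-part (finger ~(437,250)), the rocket from tail (436,120) to tip (322,380), with the blue edge clear. I'll check the finger's predicted pixel against the seen one to cross-calibrate.

```bash
python3 - <<'E'
from rel import *
s,M,g=rep();t=cam("top")
tcp=s["tcp_pos"]
F=lambda P:((proj(t,P)-[100,130]+.375)*4).round(0).tolist()
print("upper finger tip corners (back face)",F([tcp+M@np.array([a,.0615,b]) for b in(.022,-.02) for a in(-.009,.009)]))
print("inner",F([tcp+M@np.array([a,.044,b]) for b in(.022,-.02) for a in(-.009,.009)]))
print("body corners",F([tcp+M@np.array([a,b,-.042]) for a in(-.0375,.0375) for b in (-.0935,.0935)]))
rk=np.array([[.5245,.319,.098]]);print("rocket tail/mid/tip",F(rk+np.outer([-.115,0,.115],ys)))
f=t["frame"];h=cv2.cvtColor(f,cv2.COLOR_RGB2GRAY)[175:212,192:245];m=h<60
v,u=np.nonzero(m);print("dark",[(r+175,u[v==r].min()+192,u[v==r].max()+192) for r in np.unique(v)])
E
```

```text
tcp [0.4854 0.2268 0.1799] j [-0.12  0.32  1.96  1.1   0.97 -2.03] rotleft/.12 [ 0.07 -0.12 -0.02] G-g world [ 0.0383  0.09   -0.08  ] tool [-0.0039  0.0032  0.1263] ft [ 0.2  0.2 -0.4] 0.08816582427209407 0.0
upper finger tip corners (back face) [[387.0, 229.0], [377.0, 252.0], [418.0, 236.0], [408.0, 259.0]]
inner [[406.0, 238.0], [396.0, 261.0], [438.0, 246.0], [428.0, 269.0]]
body corners [[610.0, 285.0], [415.0, 183.0], [572.0, 377.0], [371.0, 284.0]]
rocket tail/mid/tip [[431.0, 115.0], [373.0, 248.0], [313.0, 385.0]]
dark [(np.int64(175), np.int64(194), np.int64(195)), (np.int64(176), np.int64(194), np.int64(195)), (np.int64(177), np.int64(194), np.int64(194)), (np.int64(179), np.int64(206), np.int64(212)), (np.int64(180), np.int64(206), np.int64(214)), (np.int64(181), np.int64(205), np.int64(216)), (np.int64(182), np.int64(205), np.int64(218)), (np.int64(183), np.int64(204), np.int64(219)), (np.int64(184), np.int64(204), np.int64(220)), (np.int64(185), np.int64(204), np.int64(220)), (np.int64(186), np.int64(204), np.int64(220)), (np.int64(187), np.int64(204), np.int64(220)), 
[... 427 characters left out ...]
int64(197), np.int64(200), np.int64(244)), (np.int64(198), np.int64(199), np.int64(244)), (np.int64(199), np.int64(198), np.int64(244)), (np.int64(200), np.int64(198), np.int64(244)), (np.int64(201), np.int64(198), np.int64(244)), (np.int64(202), np.int64(199), np.int64(244)), (np.int64(203), np.int64(202), np.int64(244)), (np.int64(204), np.int64(204), np.int64(237)), (np.int64(205), np.int64(207), np.int64(237)), (np.int64(206), np.int64(210), np.int64(236)), (np.int64(207), np.int64(192), np.int64(236)), (np.int64(208), np.int64(192), np.int64(236)), (np.int64(209), np.int64(192), np.int64(235)), (np.int64(210), np.int64(192), np.int64(235)), (np.int64(211), np.int64(192), np.int64(235))]
```

>>> play_rows(
  rows=[0.01,-0.02,0,0.17,0.4,-0.36,1,0.01,-0.02,0,0.17,0.4,-0.36,1,0.01,-0.02,0,0.17,0.4,-0.36,1,0.01,-0.02,0,0.17,0.4,-0.36,1,0.01,-0.02,0,0.17,0.4,-0.36,1,0.01,-0.02,0,0.17,0.4,-0.36,1,0.01,-0.02,0,0.17,0.4,-0.36,1,0,0,0,0,0,0,1],
)

```text
t: 8.9
tcp_pos: [0.5146, 0.2965, 0.1166]
eef_rot: [0.169, 0.891, 0.415, 0.079]
ft_force: [-0.7, 0.1, 0.5]
grip_width: 0.0882
gripper_force: 0.0
```

```bash
python3 - <<'E'
from rel import *
s,M,g=rep();t=cam("top");d=cam("side")
f=cv2.resize(t["frame"][140:240,150:250],None,fx=4,fy=4,interpolation=cv2.INTER_CUBIC)
f2=cv2.resize(d["frame"][245:345,220:320],None,fx=4,fy=4,interpolation=cv2.INTER_CUBIC)
for im,c,o in((f,t,(150,140)),(f2,d,(220,245))):
    for a,col in((.044,(0,255,0)),(-.044,(0,255,0)),(.0615,(0,255,255))):
        q=((proj(c,[s["tcp_pos"]+M@np.array([b,a,.022]) for b in(-.009,.009)])-o)+.375)*4
        for p in q: cv2.circle(im,tuple(int(i) for i in p),3,col,-1)
cv2.imwrite("pics/p4.png",np.hstack([f,f2])[:,:,::-1])
E
```

```text
tcp [0.5146 0.2965 0.1166] j [ 0.04  0.52  1.88  1.29  0.82 -2.14] rotleft/.12 [0.01 0.   0.  ] G-g world [ 0.009   0.0204 -0.0166] tool [-0.0009  0.0016  0.0278] ft [-0.7  0.1  0.5] 0.08817986952063142 0.0
```

View pics/p4.png

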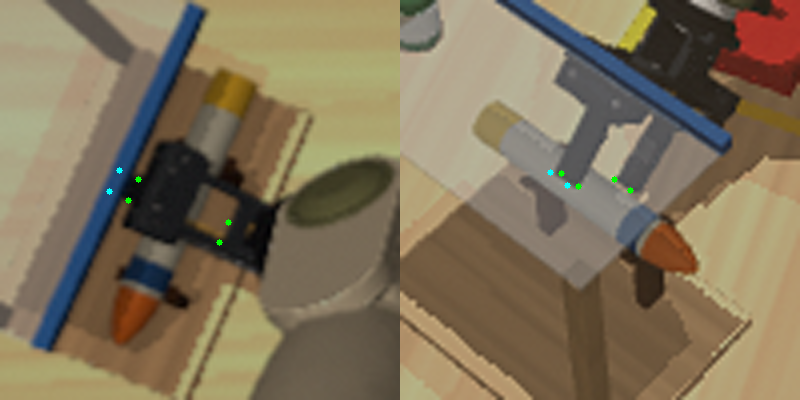

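In both crops the jaws straddle the tube near mid-length: in the side half the upper finger is at (570,180) and its projected tip matches within about 1 px. The hand is clear of the blue edge. Advance and close partway, then check for one-sided contact.

>>> play_rows(
  rows=[0,0,0,0.09,0.2,-0.16,1,0,0,0,0.09,0.2,-0.16,1,0,0,0,0.09,0.2,-0.16,1,0,0,0,0.09,0.2,-0.16,1,0,0,0,0,0,0,0.8,0,0,0,0,0,0,0.6,0,0,0,0,0,0,0.55,0,0,0,0,0,0,0.55],
  force=10,
)

```text
t: 9.67
tcp_pos: [0.5243, 0.3161, 0.1021]
eef_rot: [0.167, 0.89, 0.416, 0.08]
ft_force: [-0.3, 0.4, 0.3]
grip_width: 0.0636
gripper_force: 0.0
```

>>> play_rows(
  rows=[0,0,0,0,0,0,0.52,0,0,0,0,0,0,0.52,0,0,0,0,0,0,0.52,0,0,0,0,0,0,0.52,0,0,0,0,0,0,0.52,0,0,0,0,0,0,0.52,0,0,0,0,0,0,0.52,0,0,0,0,0,0,0.52],
)

```text
t: 10.33
tcp_pos: [0.5243, 0.3162, 0.102]
eef_rot: [0.167, 0.89, 0.416, 0.08]
ft_force: [0.3, -0.2, 0.1]
grip_width: 0.0459
gripper_force: 0.0
```

```bash
cat > look.py <<'E'
from rk import *
import rel,sys
def axisfit(p0):  # side view only, all free except z fixed scan
    return fit([s],p0,1),fit([t,s],p0)
E
python3 - <<'E'
from rk import *
import rel
st,M,g=rel.rep()
print("g",g.round(4),"side before: .5238 .3209 2.7558 ->",fit([s],[.5238,.3209,.1,2.7558],1))
E
```

```text
tcp [0.5243 0.3162 0.102 ] j [ 0.08  0.57  1.84  1.33  0.79 -2.15] rotleft/.12 [-0.    0.03 -0.01] G-g world [-0.0006  0.0007 -0.0021] tool [ 0.0008 -0.0013  0.0016] ft [0.4 0.1 0.9] 0.0455618323830126 0.0
g [0.5251 0.3183 0.1001] side before: .5238 .3209 2.7558 -> (array([0.5239, 0.3212, 2.7555]), np.float64(-97.72846221923828))
```

Jaws at 46 mm with no contact and the rocket unmoved, so it is centred within about 6 mm. Closing the rest at 12 N.

>>> play_rows(
  rows=[0,0,0,0,0,0,0.45,0,0,0,0,0,0,0.42,0,0,0,0,0,0,0.4,0,0,0,0,0,0,0.38,0,0,0,0,0,0,0.36,0,0,0,0,0,0,0.34,0,0,0,0,0,0,0.32,0,0,0,0,0,0,0.3],
  force=12,
)

```text
t: 11.1
tcp_pos: [0.5244, 0.3165, 0.1024]
eef_rot: [0.167, 0.89, 0.416, 0.08]
ft_force: [1.6, 5.5, 5.3]
grip_width: 0.0332
gripper_force: 12.0
```

```bash
python3 - <<'E'
from rk import *
import rel
st,M,g=rel.rep()
print(fit([s],[.5238,.3209,.1,2.7558],1), fit([s],[.5238,.3209,.11,2.7558],1))
E
```

```text
tcp [0.5244 0.3165 0.1024] j [ 0.08  0.57  1.84  1.33  0.79 -2.15] rotleft/.12 [-0.01  0.04 -0.01] G-g world [-0.0008  0.0004 -0.0025] tool [ 0.0009 -0.0019  0.0017] ft [2.2 5.3 4.9] 0.032858232549791914 12.00385183095932
(array([0.5239, 0.3211, 2.756 ]), np.float64(-97.45353698730469)) (array([0.521 , 0.3275, 2.7552]), np.float64(-95.52818298339844))
```

Gripped (33 mm, 12 N). Lift steeply up-and-forward out of the V, then withdraw along the tool axis from under the cover.

>>> play_rows(
  rows=[0,0,0,-0.02,-0.05,0.1,0.3,0,0,0,-0.02,-0.05,0.1,0.3,0,0,0,-0.02,-0.06,0.11,0.3,0,0,0,-0.02,-0.06,0.11,0.3,0,0,0,-0.02,-0.06,0.11,0.3,0,0,0,-0.02,-0.06,0.11,0.3,0,0,0,-0.02,-0.06,0.11,0.3,0,0,0,-0.02,-0.06,0.11,0.3],
  force=15,
)

```text
t: 11.87
tcp_pos: [0.5202, 0.3045, 0.1237]
eef_rot: [0.167, 0.89, 0.416, 0.08]
ft_force: [-1.1, -0.8, -1.1]
grip_width: 0.0333
gripper_force: 15.0
```

>>> play_rows(
  rows=[0,0,0,-0.1,-0.26,0.23,0.3,0,0,0,-0.2,-0.52,0.47,0.3,0,0,0,-0.23,-0.6,0.54,0.3,0,0,0,-0.23,-0.6,0.54,0.3,0,0,0,-0.23,-0.6,0.54,0.3,0,0,0,-0.23,-0.6,0.54,0.3,0,0,0,-0.23,-0.6,0.54,0.3,0,0,0,-0.23,-0.6,0.54,0.3],
)

```text
t: 12.53
tcp_pos: [0.4775, 0.1942, 0.2228]
eef_rot: [0.167, 0.891, 0.415, 0.08]
ft_force: [0.4, -0.2, -0.8]
grip_width: 0.0333
gripper_force: 15.0
```

```bash
python3 - <<'E'
from rk import *
import rel
st,M,g=rel.rep()
print(g.round(4),M.round(3).tolist(),fit([s],[*g,2.756],1))
T=fit_tray([t],[.4698,-.0427,-.12]);S=fit_tray([s],[.47,-.0355,-.12]);print(T,S)
E
```

```text
tcp [0.4786 0.1936 0.2238] j [-0.2   0.22  1.96  1.04  1.07 -1.99] rotleft/.12 [0.01 0.06 0.01] G-g world [ 0.045   0.1233 -0.1239] tool [ 0.0042 -0.0109  0.1801] ft [ 1.   0.7 -1.3] 0.03339386439482018 14.979395940899849
[0.4795 0.1957 0.2219] [[-0.93, 0.23, 0.286], [0.367, 0.599, 0.712], [-0.007, 0.767, -0.641]] (array([0.4757, 0.1989, 2.7676]), np.float64(-108.73194885253906))
(array([ 0.46930046, -0.05661769, -0.14631066]), np.float64(1251.1875), [np.float32(2412.0)]) (array([ 0.46990827, -0.0370995 , -0.14572952]), np.float64(1167.0625), [np.float32(1110.0)])
```

The rocket is held cleanly and out of the stand. Now I compute the turn to vertical and parallel to the tray (tray pose known from where the wall was released).

```bash
cat > tgt.py <<'E'
from h import *
from scipy.spatial.transform import Rotation as Ro
a=np.radians(83.0)
RT=Ro.from_matrix(np.c_[[np.cos(a),np.sin(a),0],[np.sin(a),-np.cos(a),0],[0,0,-1]])
P=np.array([.472,-.045,.058])
def rep():
    s=read_state();R=Ro.from_quat(s["eef_rot"]);print("tcp",np.round(s["tcp_pos"],4),"rot/.12",((RT*R.inv()).as_rotvec()/.12).round(2),"shift/.025",((P-s["tcp_pos"])/.025).round(2),(P-s["tcp_pos"]).round(4),"j",np.round(s["joint_pos"],2),np.round(s["ft_force"],1),s["grip_width"],s["gripper_force"]);return s
E
python3 -c "from tgt import *; rep()"
```

```text
tcp [0.4786 0.1936 0.2238] rot/.12 [ -3.94   6.75 -10.25] shift/.025 [-0.26 -9.54 -6.63] [-0.0066 -0.2386 -0.1658] j [-0.2   0.22  1.96  1.04  1.07 -1.99] [ 1.   0.7 -1.3] 0.03339386439482018 14.979395940899849
```

>>> play_rows(
  rows=[-0.25,0.42,-0.64,-0.02,-0.75,-0.1,0.3,-0.25,0.42,-0.64,-0.02,-0.75,-0.1,0.3,-0.25,0.42,-0.64,-0.02,-0.75,-0.1,0.3,-0.25,0.42,-0.64,-0.02,-0.75,-0.1,0.3,-0.25,0.42,-0.64,-0.02,-0.75,-0.1,0.3,-0.25,0.42,-0.64,-0.02,-0.75,-0.1,0.3,-0.25,0.42,-0.64,-0.02,-0.75,-0.1,0.3,-0.25,0.42,-0.64,-0.02,-0.75,-0.1,0.3],
)

```text
t: 13.3
tcp_pos: [0.474, 0.0448, 0.2014]
eef_rot: [0.496, 0.838, 0.223, 0.043]
ft_force: [0.3, 0.1, -0.0]
grip_width: 0.0334
gripper_force: 15.0
```

>>> play_rows(
  rows=[-0.25,0.42,-0.64,-0.02,-0.44,-0.2,0.3,-0.25,0.42,-0.64,-0.02,-0.44,-0.2,0.3,-0.25,0.42,-0.64,-0.02,-0.44,-0.2,0.3,-0.25,0.42,-0.64,-0.02,-0.44,-0.2,0.3,-0.25,0.42,-0.64,-0.02,-0.44,-0.2,0.3,-0.25,0.42,-0.64,-0.02,-0.44,-0.2,0.3,-0.25,0.42,-0.64,-0.02,-0.44,-0.2,0.3,-0.25,0.42,-0.64,-0.02,-0.44,-0.2,0.3],
)

```text
t: 13.97
tcp_pos: [0.4702, -0.0426, 0.1612]
eef_rot: [0.749, 0.663, -0.002, -0.0]
ft_force: [0.6, 0.2, -0.4]
grip_width: 0.0334
gripper_force: 15.0
```

```bash
python3 - <<'E'
from tgt import *
s=rep();t=cam("top");d=cam("side")
f=cv2.resize(t["frame"][150:275,235:385],None,fx=2.6,fy=2.6,interpolation=cv2.INTER_CUBIC)
f2=cv2.resize(d["frame"][150:275,250:400],None,fx=2.6,fy=2.6,interpolation=cv2.INTER_CUBIC)
cv2.imwrite("pics/p5.png",np.hstack([f,f2])[:,:,::-1])
E
```

```text
tcp [ 0.4702 -0.0426  0.1612] rot/.12 [ 0.02 -0.03 -0.  ] shift/.025 [ 0.07 -0.1  -4.13] [ 0.0018 -0.0024 -0.1032] j [-0.34  0.31  1.78 -0.    1.05 -0.21] [ 0.6  0.2 -0.4] 0.033366825376820224 14.983657523989677
```

View pics/p5.png

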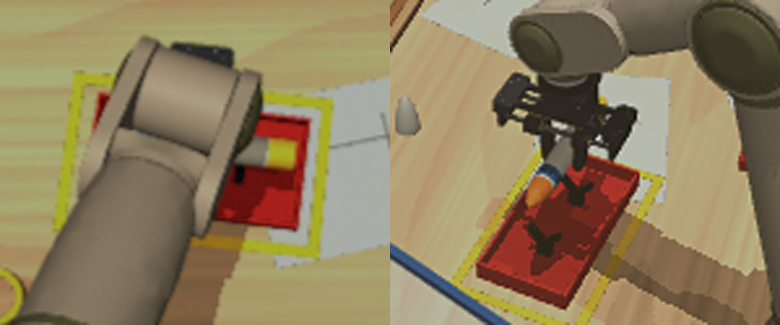

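The rocket hangs level over the tray, parallel to it: tail at (295,152) in the top half, nose at (540,192) in the side half, saddles at (545,238) and (575,190). Descend to about 20 mm above the seat and measure rocket relative to tray.

>>> play_rows(
  rows=[0,0,0,0.02,-0.02,-0.5,0.3,0,0,0,0.01,-0.02,-0.5,0.3,0,0,0,0.01,-0.01,-0.5,0.3,0,0,0,0.01,-0.01,-0.5,0.3,0,0,0,0.01,-0.01,-0.5,0.3,0,0,0,0.01,-0.01,-0.5,0.3,0,0,0,0,-0.01,-0.3,0.3,0,0,0,0,0,0,0.3],
)

```text
t: 14.73
tcp_pos: [0.4713, -0.0443, 0.0782]
eef_rot: [0.747, 0.664, -0.001, -0.001]
ft_force: [-0.3, 1.0, -0.3]
grip_width: 0.0334
gripper_force: 15.0
```

```bash
python3 - <<'E'
from tgt import *
from rk import *
st=rep();z=st["tcp_pos"][2]-.003
r=fit([s],[.472,-.040,z,np.radians(83)],1);print("side rocket",r)
# tray by near (+y) part in side view: fit restricting to mask under hull minus occluders: use gradient of rim outline
g=G[id(s)]
def sc(p):
    B=box(*p,.14,.27,0,.03);o=0;n=0
    segs=[(4,5),(7,4),(6,7),(0,3),(0,4),(3,7)]
    for a,b in segs:
        q=proj(s,B[a]+(B[b]-B[a])*np.linspace(0,1,80)[:,None]);o-=map_coordinates(g,[q[:,1],q[:,0]],order=1).mean()
    return o
best=min((minimize(sc,[.472+dx,-.042+dy,-.122],method="Nelder-Mead",options=dict(initial_simplex=np.array([.472+dx,-.042+dy,-.122])+np.array([[0,0,0],[.006,0,0],[0,.006,0],[0,0,.05]]),xatol=1e-4)) for dx in(-.006,0,.006) for dy in(-.008,0,.008,.014)),key=lambda r:r.fun)
print("side tray",best.x.round(4),best.fun)
p=best.x;a=p[2];d=r[0][:2]-p[:2];print("rocket in tray",[(d[0]*np.cos(a)+d[1]*np.sin(a)).round(4),(-d[0]*np.sin(a)+d[1]*np.cos(a)).round(4)],r[0][2]-np.pi/2-a)
f2=s["frame"].copy()
for P,c in((proj(s,outline([r[0][0],r[0][1],z,r[0][2]])),(0,255,0)),(proj(s,box(*p,.14,.27,0,.03)),(255,255,255))):
    cv2.polylines(f2,[cv2.convexHull(P.astype(np.int32))],True,c)
cv2.imwrite("pics/p6.png",cv2.resize(f2[180:280,260:380],None,fx=5,fy=5)[:,:,::-1])
E
```

```text
tcp [ 0.4721 -0.0448  0.0798] rot/.12 [ 0.01 -0.01 -0.04] shift/.025 [-0.   -0.01 -0.87] [-0.0001 -0.0002 -0.0218] j [-0.34  0.44  1.85 -0.    0.85 -0.22] [-0.4 -0.1 -0.4] 0.03313900068135563 14.986541792750359
side rocket (array([ 0.4694, -0.0427,  1.4191]), np.float64(-93.40139770507812))
side tray [ 0.465  -0.0369 -0.1544] -662.741455078125
rocket in tray [np.float64(0.0052), np.float64(-0.005)] 0.002718771106078044
```

View pics/p6.png

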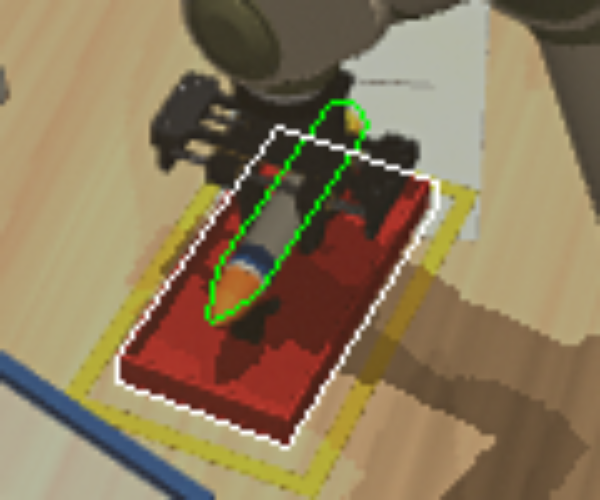

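Overlay: rocket outline (green) and tray (white) are parallel within about 0.01 rad, and centred to a few mm. Lower slowly with grip reduced to 5 N, so the pads slip before the rocket can be pressed hard.

>>> play_rows(
  rows=[0,0,0,0,0,-0.16,0.3,0,0,0,0,0,-0.16,0.3,0,0,0,0,0,-0.1,0.3,0,0,0,0,0,-0.06,0.3,0,0,0,0,0,-0.04,0.3,0,0,0,0,0,-0.04,0.3,0,0,0,0,0,0,0.3,0,0,0,0,0,0,0.3],
  force=5,
)

```text
t: 15.5
tcp_pos: [0.4721, -0.0451, 0.0655]
eef_rot: [0.748, 0.664, -0.001, 0.0]
ft_force: [-0.0, -0.9, 0.1]
grip_width: 0.0338
gripper_force: 5.0
```

```bash
python3 -c "
from tgt import *
rep()"
```

```text
tcp [ 0.4721 -0.0451  0.0655] rot/.12 [ 0.01 -0.01 -0.03] shift/.025 [-0.   0.  -0.3] [-0.0001  0.0001 -0.0075] j [-0.34  0.47  1.86 -0.    0.81 -0.22] [-0.  -0.9  0.1] 0.03384216280597427 5.006681755185127
```

Another 4 mm, slowly.

>>> play_rows(
  rows=[0,0,0,0,0,-0.02,0.3,0,0,0,0,0,-0.02,0.3,0,0,0,0,0,-0.02,0.3,0,0,0,0,0,-0.02,0.3,0,0,0,0,0,-0.02,0.3,0,0,0,0,0,-0.03,0.3,0,0,0,0,0,-0.03,0.3,0,0,0,0,0,0,0.3],
)

```text
t: 16.17
tcp_pos: [0.4719, -0.045, 0.0613]
eef_rot: [0.748, 0.664, -0.001, -0.0]
ft_force: [0.2, -0.2, -1.5]
grip_width: 0.0338
gripper_force: 5.0
```

>>> play_rows(
  rows=[0,0,0,0,0,-0.02,0.3,0,0,0,0,0,-0.02,0.3,0,0,0,0,0,-0.02,0.3,0,0,0,0,0,-0.02,0.3,0,0,0,0,0,0,0.3,0,0,0,0,0,0,0.3,0,0,0,0,0,0,0.3,0,0,0,0,0,0,0.3],
)

```text
t: 16.83
tcp_pos: [0.472, -0.045, 0.0595]
eef_rot: [0.748, 0.664, -0.001, -0.0]
ft_force: [-0.3, -0.7, -1.2]
grip_width: 0.0337
gripper_force: 5.0
```

```bash
python3 -c "
from tgt import *
rep()"
```

```text
tcp [ 0.472  -0.045   0.0595] rot/.12 [ 0.01 -0.01 -0.03] shift/.025 [-0.    0.   -0.06] [-0.      0.     -0.0015] j [-0.34  0.48  1.86 -0.    0.8  -0.22] [-0.3 -0.7 -1.2] 0.033683216440252295 5.005316399037838
```

>>> play_rows(
  rows=[0,0,0,0,0,-0.02,0.3,0,0,0,0,0,-0.02,0.3,0,0,0,0,0,-0.02,0.3,0,0,0,0,0,0,0.3,0,0,0,0,0,0,0.3,0,0,0,0,0,0,0.3,0,0,0,0,0,0,0.3,0,0,0,0,0,0,0.3],
)

```text
t: 17.5
tcp_pos: [0.4722, -0.045, 0.0582]
eef_rot: [0.748, 0.664, -0.001, 0.0]
ft_force: [-0.7, 0.7, 5.9]
grip_width: 0.0335
gripper_force: 4.8
```

>>> play_rows(
  rows=[0,0,0,0,0,-0.02,0.3,0,0,0,0,0,-0.02,0.3,0,0,0,0,0,0,0.3,0,0,0,0,0,0,0.3,0,0,0,0,0,0,0.3,0,0,0,0,0,0,0.3,0,0,0,0,0,0,0.3,0,0,0,0,0,0,0.3],
)

```text
t: 18.17
tcp_pos: [0.4721, -0.0451, 0.0572]
eef_rot: [0.748, 0.664, -0.001, 0.0]
ft_force: [-1.5, 1.0, 5.2]
grip_width: 0.0329
gripper_force: 4.6
```

```bash
python3 -c "
from tgt import *
rep()"
```

```text
tcp [ 0.4721 -0.0451  0.0572] rot/.12 [ 0.01 -0.01 -0.03] shift/.025 [-0.01  0.    0.03] [-0.0001  0.0001  0.0008] j [-0.34  0.48  1.86 -0.    0.79 -0.22] [-1.5  1.   5.2] 0.03288401979946252 4.606410060077906
```

Soft contact (about 5 N) exactly at seat height. Release and rise straight up.

>>> play_rows(
  rows=[0,0,0,0,0,0.02,0.4,0,0,0,0,0,0,0.45,0,0,0,0,0,0,0.5,0,0,0,0,0,0,0.55,0,0,0,0,0,0,0.6,0,0,0,0,0,0,0.65,0,0,0,0,0,0,0.65,0,0,0,0,0,0,0.65],
)

```text
t: 18.83
tcp_pos: [0.472, -0.045, 0.0574]
eef_rot: [0.748, 0.664, -0.001, -0.0]
ft_force: [1.4, -0.2, 0.3]
grip_width: 0.0577
gripper_force: 0.0
```

>>> play_rows(
  rows=[0,0,0,0,0,0.1,0.65,0,0,0,0,0,0.3,0.65,0,0,0,0,0,0.6,0.65,0,0,0,0,0,1,0.65,0,0,0,0,0,1,0.65,0,0,0,0,0,1,0.65,0,0,0,0,0,1,0.65,0,0,0,0,0,1,0.65],
)

```text
t: 19.5
tcp_pos: [0.4717, -0.0449, 0.2095]
eef_rot: [0.748, 0.664, -0.001, 0.0]
ft_force: [0.2, -0.2, -0.9]
grip_width: 0.0571
gripper_force: 0.0
```

>>> play_rows(
  rows=[0,0,0,0,-0.8,0.3,0.65,0,0,0,0,-0.8,0.3,0.65,0,0,0,0,-1,0.3,0.65,0,0,0,0,-1,0.3,0.65,0,0,0,0,-1,0,0.65,0,0,0,0,-1,0,0.65,0,0,0,0,-1,0,0.65,0,0,0,0,-1,0,0.65],
)

```text
t: 20.17
tcp_pos: [0.4717, -0.2362, 0.2383]
eef_rot: [0.748, 0.664, -0.001, 0.0]
ft_force: [0.5, -0.3, 0.3]
grip_width: 0.0573
gripper_force: 0.0
```

>>> play_rows(
  rows=[0,0,0,-0.5,-1,0,0.65,0,0,0,-0.5,-1,0,0.65,0,0,0,-0.5,-1,0,0.65,0,0,0,-0.5,-1,0,0.65,0,0,0,-0.5,-1,0,0.65,0,0,0,-0.5,-0.6,0,0.65,0,0,0,0,0,0,0.65,0,0,0,0,0,0,0.65],
)

```text
t: 20.83
tcp_pos: [0.3967, -0.3753, 0.2379]
eef_rot: [0.748, 0.663, -0.001, 0.0]
ft_force: [1.0, 0.0, 0.2]
grip_width: 0.0574
gripper_force: 0.0
```

```bash
python3 - <<'E'
from rk import *
import m2 as _ 
E
python3 - <<'E'
from tgt import *
from rk import *
rep()
T=fit_tray([t],[.4698,-.0427,-.12]);S=fit_tray([s],[.47,-.0355,-.12]);print("tray",T,S)
for n,c,p in(("top",t,T[0]),("side",s,S[0])):
    r=fit([c],[p[0],p[1],.055,p[2]+np.pi/2],1);a=p[2];d=r[0][:2]-p[:2];print(n,r,"in tray",(d[0]*np.cos(a)+d[1]*np.sin(a)).round(4),(-d[0]*np.sin(a)+d[1]*np.cos(a)).round(4),r[0][2]-np.pi/2-a)
f=cv2.resize(t["frame"][160:260,240:380],None,fx=2.8,fy=2.8,interpolation=cv2.INTER_CUBIC)
f2=cv2.resize(s["frame"][175:275,250:390],None,fx=2.8,fy=2.8,interpolation=cv2.INTER_CUBIC)
cv2.imwrite("pics/p7.png",np.hstack([f,f2])[:,:,::-1])
E
```

```text
both (array([ 0.4699, -0.0423, -0.1134]), np.float64(683.0), [np.float32(533.0), np.float32(367.0)]) top (array([ 0.4691, -0.0428, -0.1191]), np.float64(298.375), [np.float32(533.0)]) side (array([ 0.4704, -0.0359, -0.1174]), np.float64(272.1875), [np.float32(367.0)])
tcp [ 0.3975 -0.3743  0.2376] rot/.12 [ 0.01 -0.01 -0.04] shift/.025 [ 2.98 13.17 -7.19] [ 0.0745  0.3293 -0.1796] j [-0.97  0.38  1.47 -0.    1.29 -0.85] [0.5 0.7 0.3] 0.057516111548600375 0.0
tray (array([ 0.47021411, -0.04639791, -0.1393684 ]), np.float64(404.875), [np.float32(3263.0)]) (array([ 0.47052442, -0.03840859, -0.13701178]), np.float64(547.5), [np.float32(1722.0)])
top (array([ 0.465 , -0.0663,  1.4829]), np.float64(-114.53009796142578)) in tray -0.0024 -0.0204 0.05147207480625676
side (array([ 0.4718, -0.0439,  1.4426]), np.float64(-118.10856628417969)) in tray 0.002 -0.0053 0.008815457858668885Traceback (most recent call last):
  File "<stdin>", line 2, in <module>
  File "m2.py", line 22, in <module>
    q,l,st,ce=cv2.connectedComponentsWithStats(w);i=1+np.argmax(st[1:,4]);print(n,k,st[i],ce[i].round(1))
                                                      ~~~~~~~~~^^^^^^^^^^
    return _wrapfunc(a, 'argmax', axis=axis, out=out, **kwds)
    return bound(*args, **kwds)
ValueError: attempt to get argmax of an empty sequence
```

View pics/p7.png

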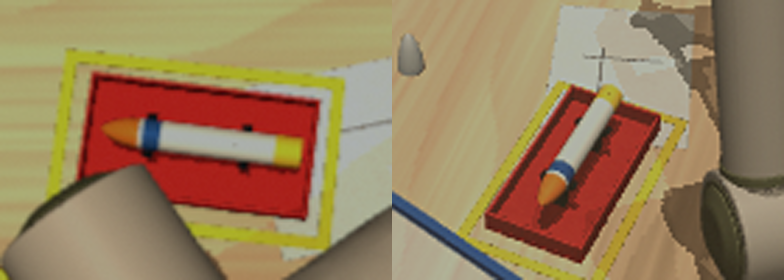

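The final view shows the rocket lying along the tray in both saddles: tip (102,130), tail (302,150), end gaps about equal. The tray sits squarely inside the outline, offset about 3 mm and 0.02 rad, and the gripper is well clear. Handing in.

```bash
python3 -c "
from plant import *
print(finish_job())"
```

```text
the job is handed in; nothing more can be done
None
```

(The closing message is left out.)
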